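Seat the yellow pole cradle on the jig base

TASK

Pick up the cradle with the yellow V block and set it on the three-seat jig base, its nose foot in the brass cone and the other two feet in the groove and on the white flat, so that all three ball feet settle fully home and it stands level. Lower it gently rather than dropping it, let go, and leave the blue cradle where it is.

Things in the scene. Friction and masses are not known exactly. Their poses are not given: they have to be found in the camera images.
- yellow_grip (a point): Cradle to seat: yellow V block on an aluminium T plate with 3 ball feet (see yellow_nose). Point: block's centre, 56 mm above the feet's underside. x along the V towards the nose foot, z up. Block 56 (x) by 36 mm (y), from 26 below to 22 mm above the point: grip across its flanks, along y. T plate 8 mm thick under it: stem 34 wide, x -48 to 78; crossbar 32 by 122 mm at x -30. 0.3 to 0.65 kg.
- yellow_nose (a point): Centre of the yellow cradle's nose ball, under the end of the T's stem; axes as yellow_grip. From yellow_grip it lies 60 mm ahead (x) and 47 mm below. All three balls are 18 mm across; the other two are at x = -30, y = 45 and -45 mm from yellow_grip, at the same height. The balls are polished and slide easily (friction about 0.12).
- base: Jig base fixed to the bench: dark plate 170 (x) by 150 by 12 mm. Origin on the bench, amid the seats; x to the cone, z up. Seats (x, y mm): brass cone cup (60, 0), V groove (-30, 45), both rims 34 high, mouths 30 mm wide, steep, so a foot up to 8 mm off slides in; white flat pad (-30, -45), 19 high. Home: axes agree, ball centres 28 mm and yellow_grip 75 mm above the bench, over the origin.
- blue_grip (a point): The other cradle, the same in shape and size but with a blue V block; point and axes as in yellow_grip. It stays where it is.
There are look-alikes about, which are no part of the job. What is shaped like the part that bears yellow_grip but green, orange or turquoise is not meant.

How it is judged:
By the outcome, as a careful person would: the job done as asked, in the order asked, and still so for the second after the job is handed in, with the robot touching nothing.
It also fails if it takes over 40 s, if anything falls off the work surface, if the arm or the gripper's body presses on something with over 40 N, if the wrist force passes 120 N, or if a joint passes its speed limit or range.

ROBOT

A 6-joint arm with a two-finger parallel gripper is mounted at the origin on the work surface. World frame = base frame: x ahead of the robot, y to its left, z up, the work surface at z = 0. Lengths are in m, angles in rad, forces in N, time in s.
With the tool pointing down it reaches from about 0.325 to 0.9 m from the base axis. Payload 6.1 kg.
Tool frame: the origin (TCP) lies midway between the tips of the shut fingers; the grasp point (between the pads) lies 19 mm behind it; z points along the fingers, x is the direction in which the jaws open and shut, and the axes are right-handed (so a half turn about z gives the same grasp; the last joint's range is limited). The gripper opens to 85 mm and grips with 20 to 120 N. Pads are 22 mm wide; open, the fingers measure 114 mm over their backs; the gripper's body (76 mm by 85 mm) begins 54 mm behind the grasp point. The pads swing forward as they close: fully open they stand 13 mm farther back than shut.
Start: joints at [-1.391, 0.22, 1.526, -0, 1.395, -0.126], TCP at [0.188, -0.596, 0.231] pointing down, gripper open.
Joint ranges: [-2.98, 2.98], [-0.91, 2.08], [0.09, 2.57], [-1.24, 4.39], [0.2, 2.65], [-2.68, 2.68]. Speed limits (rad/s): [2.57, 2.57, 3.01, 3.14, 3.14, 3.14].

INTERFACE

Orientations are given as a rotation vector (axis times angle).
In Python, from plant import env gives the robot as it stands.
- The arm moves only by the shell command python3 -m jog 'ROWS' [FORCE]. ROWS is JSON, one flat list of numbers, 7 for each row, row after row: the turn, a rotation vector about the tool's x, y, z in rad, then the shift along the tool's x, y, z in mm, then the opening in per cent of the stroke, from 0 (shut) to 100 (fully open). In form: [ax, ay, az, tx, ty, tz, hand, ax, ay, az, tx, ty, tz, hand, ...]. A call has 1 to 20 rows; each row is the pose to reach, as a shift and turn from the pose measured when the call began, along the tool's axes at that moment; what a row does not reach only later rows make up. A row lasts 1/10 s, in which the tool goes at most 50 mm and 8.59 degrees, less where a joint would pass 70% of its speed; a pose out of reach is approached as far as the arm can. A call with a gripper value outside its range is refused whole. The fingers move at their own pace and stop on an object; FORCE is the grip in N (left out, the last holds). Time passes only in rows, so rows that repeat a pose let the fingers close. It gives the time, the measured TCP pose, the force and the opening at its end, in the units of the state.
- env.state(): the state, without advancing time (a new reading comes with each control period).
- env.camera(name): name is "side" or "top"; returns a dict with "pixels" (420x560x3 uint8, red, green, blue), "camera_matrix" (3x3 intrinsics, pixels), "cam_to_world" (4x4, takes a point from camera to world coordinates). Camera axes: x right, y down, z forward; pixel columns grow to the right and rows downward; lengths in m; the calibration is good to about 2 mm. A picture is of the moment at which its call begins. There is no depth.
- env.hand_in(): hands the job in, once; it reports no verdict.
The state is a dict: "time_s": time; "q": joint angles; "qd": joint speeds; "tau": joint torques, N m; "tcp_pos": TCP position; "orientation": TCP orientation; "ft_force": force on the tool from outside, world axes, zero at the start; "moment": the same for the moment, N m; "opening": finger opening in m.
Only numpy, scipy, OpenCV 4.12 (cv2) and the standard library are available. Lean on these libraries where they do the work, as an engineer would, in place of code of your own. Each camera call takes 0.05 s, during which the arm holds its last target. There are 200 camera calls.

## Working session

There is one attempt and no reset: what is moved stays moved. The work goes in short steps, Python scripts to look and compute and a shell command to move; the robot and the scene stay as the last step left them, time stands still between calls to the robot, and variables do not carry over. Pictures are saved under pics/ and viewed, about 8 in all and at most 12, crops included, and the job is handed in when it is done.

```bash
ls; mkdir -p pics
python3 - <<'E'
from plant import env
import cv2,numpy as np,pickle
d={}
for n in("top","side"):
    c=env.camera(n);d[n]=c
    cv2.imwrite(f"pics/{n}0.png",cv2.cvtColor(c["pixels"],cv2.COLOR_RGB2BGR))
    print(n,c["camera_matrix"].tolist(),np.round(c["cam_to_world"],4).tolist())
pickle.dump(d,open("c0.pkl","wb"))
print(env.state())
E
```

```text
pics
top [[519.7563739565283, 0.0, 271.892193992203], [0.0, 519.7563739565283, 197.04188876220735], [0.0, 0.0, 1.0]] [[0.0181, -0.992, 0.1246, 0.25], [-0.9998, -0.0167, 0.0123, -0.0964], [-0.0101, -0.1248, -0.9921, 1.5496], [0.0, 0.0, 0.0, 1.0]]
side [[497.4965384652422, 0.0, 279.0154427861087], [0.0, 497.4965384652422, 199.43654350875047], [0.0, 0.0, 1.0]] [[-0.6817, -0.3913, 0.6182, -0.4336], [-0.7312, 0.3358, -0.5938, 0.761], [0.0247, -0.8568, -0.515, 0.7878], [0.0, 0.0, 0.0, 1.0]]
{'time_s': 0.1, 'q': array([-1.39112579e+00,  2.21178400e-01,  1.52749413e+00, -1.26697655e-05,
        1.39472855e+00, -1.26085346e-01]), 'qd': array([ 5.78510298e-05, -5.77093731e-04, -5.15414970e-03,  2.75457272e-04,
       -1.63375976e-03, -1.72214925e-03]), 'tau': array([ 2.34923158e-03, -4.98241925e+01, -3.90546083e+01,  3.43632007e-05,
        5.65851762e-03, -1.85886370e-05]), 'tcp_pos': array([ 0.18803497, -0.59546185,  0.23029073]), 'orientation': array([-2.53282613e+00,  1.85651120e+00,  2.07440256e-03]), 'ft_force': array([-0.19957609, -1.05734   ,  0.22067167]), 'moment': array([ 0.0216387 , -0.02286512,  0.04149178]), 'opening': 0.08551560420856553}
```

View pics/top0.png

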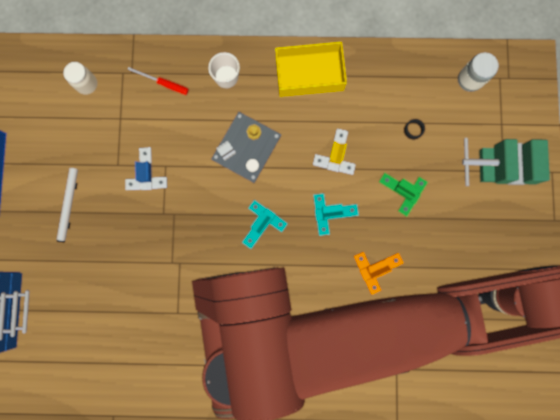

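View pics/side0.png

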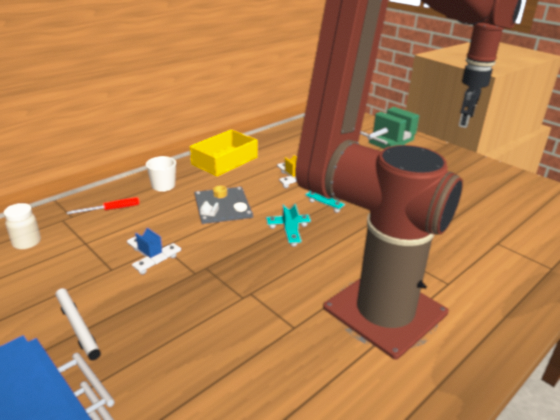

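Run:
```python
import cv2,numpy as np,pickle
d=pickle.load(open("c0.pkl","rb"))
p=cv2.cvtColor(d["top"]["pixels"],cv2.COLOR_RGB2BGR)
a=cv2.resize(p[125:180,308:363],None,fx=7,fy=7,interpolation=cv2.INTER_CUBIC)
b=cv2.resize(p[105:190,205:290],(385,385),interpolation=cv2.INTER_CUBIC)
cv2.imwrite("pics/crop0.png",np.hstack([a,b]))
```

```text
(no output)
```

View pics/crop0.png

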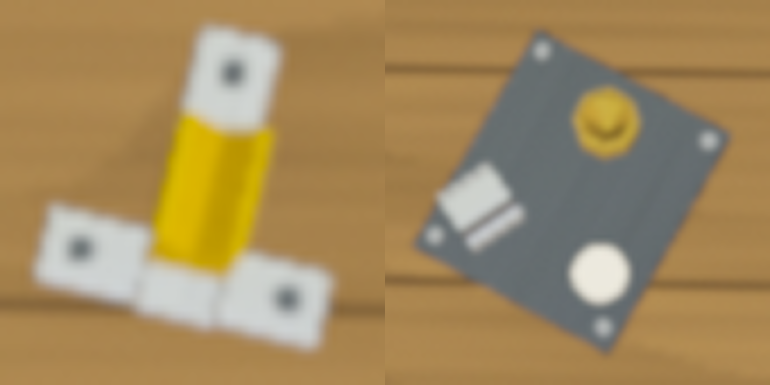

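```bash
cat > h.py <<'E'
import numpy as np,cv2
def ray(c,uv,z):
    K,T=c["camera_matrix"],c["cam_to_world"]
    d=T[:3,:3]@np.linalg.solve(K,[uv[0],uv[1],1.]);o=T[:3,3]
    return o+d*(z-o[2])/d[2]
def proj(c,P):
    T=c["cam_to_world"];q=c["camera_matrix"]@(T[:3,:3].T@(np.asarray(P)-T[:3,3]));return q[:2]/q[2]
def dot(c,u,v,r=3):  # dark-spot centroid
    g=c["pixels"].astype(float).mean(2);u0,v0=int(round(u)),int(round(v))
    w=g[v0-r:v0+r+1,u0-r:u0+r+1];w=np.clip(np.median(w)-15-w,0,None)
    Y,X=np.mgrid[-r:r+1,-r:r+1];return np.array([u0+(w*X).sum()/w.sum(),v0+(w*Y).sum()/w.sum()])
def fit(A,B):  # 2D rigid A->B: yaw, t, residual
    a,b=A.mean(0),B.mean(0);H=(A-a).T@(B-b);th=np.arctan2(H[0,1]-H[1,0],H[0,0]+H[1,1])
    R=np.array([[np.cos(th),-np.sin(th)],[np.sin(th),np.cos(th)]]);t=b-R@a
    return th,t,np.linalg.norm((A@R.T+t)-B,axis=1)
F=np.array([[.06,0],[-.03,.045],[-.03,-.045]])
E
python3 - <<'E'
import pickle;from h import *
from scipy.spatial.transform import Rotation as Ro
from plant import env
c=pickle.load(open("c0.pkl","rb"))["top"];P=c["pixels"].astype(int)
ds=[dot(c,*p) for p in((341,135),(319,160.5),(349,167.5))]
B=np.array([ray(c,p,.030)[:2] for p in ds]);print(np.round(ds,1).tolist());th,t,r=fit(F,B);print("yel",np.degrees(th),t*1e3,r*1e3)
hsv=cv2.cvtColor(c["pixels"],cv2.COLOR_RGB2HSV)
def mask(m,box):
    o=np.zeros(m.shape,np.uint8);u0,v0,u1,v1=box;o[v0:v1,u0:u1]=m[v0:v1,u0:u1]*255;return o
ym=mask((hsv[...,0]>20)&(hsv[...,0]<32)&(hsv[...,1]>200),(325,135,355,170))
M=cv2.moments(ym,True);print("yblock",ray(c,(M['m10']/M['m00'],M['m01']/M['m00']),.075)[:2]*1e3)
hull=mask(~((hsv[...,1]>90)&(hsv[...,0]<20)),(205,105,290,190))
hull[:] = cv2.morphologyEx(hull,cv2.MORPH_OPEN,np.ones((3,3)))
k=max(cv2.findContours(hull,0,1)[0],key=cv2.contourArea)
corners=cv2.boxPoints(cv2.minAreaRect(k));W=np.array([ray(c,p,.012)[:2] for p in corners])
print("plate",np.round(corners,1).tolist(),W.mean(0)*1e3,[(np.linalg.norm(W[i]-W[i-1])*1e3,np.degrees(np.arctan2(*(W[i]-W[i-1])[::-1]))) for i in range(4)])
fm=mask((P.min(2)>200),(245,158,260,174));M=cv2.moments(fm,True);f=ray(c,(M['m10']/M['m00'],M['m01']/M['m00']),.019)[:2]
bm=mask((hsv[...,1]>110)&(hsv[...,0]>15)&(hsv[...,0]<32),(245,122,264,142));M=cv2.moments(bm,True);
k=ray(c,(M['m10']/M['m00'],M['m01']/M['m00']),.030)[:2]
g=ray(c,(205+481/385*0+ (481-385)*85/385,105+206*85/385),.034)[:2]
print("flat",f*1e3,"cone",k*1e3,"groove~",g*1e3,bm.sum()/255,fm.sum()/255)
th,t,r=fit(F,np.array([k,g,f]));print("base",np.degrees(th),t*1e3,r*1e3)
s=env.state();print(Ro.from_rotvec(s["orientation"]).as_matrix().round(4))
E
```

```text
[[340.8, 135.0], [319.0, 160.1], [348.6, 167.3]]
yel -13.167539700194391 [ 572.83669053 -266.32804468] [0.13447123 0.11514067 0.16377337]
yblock [ 568.43633452 -264.91583705]
plate [[209.5, 158.60000610351562], [237.0, 109.4000015258789], [281.29998779296875, 134.1999969482422], [253.8000030517578, 183.39999389648438]] [596.37733572   5.35439794] [(np.float64(153.87116320076763), np.float64(61.51789985765605)), (np.float64(172.91083176087685), np.float64(-27.18800352005571)), (np.float64(155.67788096975622), np.float64(-118.92612042411352)), (np.float64(171.6731794630157), np.float64(152.21980245863182))]
flat [537.88060048 -16.02942245] cone [637.87355714 -19.51785831] groove~ [577.62590029  60.83282949] 169.0 96.0
base -27.503788402258703 [584.4600193    8.42851624] [0.30745847 1.69489097 1.79568966]
[[ 3.010e-01 -9.536e-01 -3.000e-04]
 [-9.536e-01 -3.010e-01  1.800e-03]
 [-1.800e-03 -2.000e-04 -1.000e+00]]
```

The targets are clear. The yellow-V cradle is at top px (338,152), with its nose up at (341,135). The jig base is at (247,147), with the cone at (254,131), the groove at (226,150) and the flat at (252,166). I ruled out these look-alikes:
- blue (147,172)
- turquoise (265,222) and (333,213)
- green (405,193)
- orange (378,270)
- the yellow tray (310,68), which isn't a cradle

Only the first part has a yellow V block on an aluminium T, and the crop confirms it. Next I'll move above it.

```bash
python3 -m jog '[0,0,0.536,430,-268,80,100, 0,0,0.536,430,-268,80,100, 0,0,0.536,430,-268,80,100, 0,0,0.536,430,-268,80,100, 0,0,0.536,430,-268,80,100, 0,0,0.536,430,-268,80,100, 0,0,0.536,430,-268,80,100, 0,0,0.536,430,-268,80,100, 0,0,0.536,430,-268,80,100, 0,0,0.536,430,-268,80,100, 0,0,0.536,430,-268,80,100, 0,0,0.536,430,-268,80,100, 0,0,0.536,430,-268,80,100, 0,0,0.536,430,-268,80,100, 0,0,0.536,430,-268,80,100, 0,0,0.536,430,-268,80,100]' 80
cat >> h.py <<'E'
from scipy.spatial.transform import Rotation as Ro
def goto(s,pos,yaw):  # rows values to reach TCP pos (m), tool down, tool-x at yaw deg
    R=Ro.from_rotvec(s["orientation"]);a=np.radians(yaw)
    G=Ro.from_matrix(np.array([[np.cos(a),np.sin(a),0],[np.sin(a),-np.cos(a),0],[0,0,-1]]))
    return (R.inv()*G).as_rotvec().round(4),(R.inv().apply(np.array(pos)-s["tcp_pos"])*1e3).round(1)
E
python3 - <<'E'
from h import *;from plant import env;import pickle
s=env.state();print(s["q"].round(3),s["tcp_pos"])
print(goto(s,(.5728,-.2663,.035),-103.2))
d={n:env.camera(n) for n in("top","side")};pickle.dump(d,open("c1.pkl","wb"))
cv2.imwrite("pics/c1.png",cv2.cvtColor(np.hstack([cv2.resize(d["side"]["pixels"][120:260,170:370],None,fx=2.8,fy=2.8),cv2.resize(d["top"]["pixels"][100:240,290:375],None,fx=2.8,fy=2.8)]),cv2.COLOR_RGB2BGR))
E
```

```text
time_s: 1.7
tcp_pos: [0.5064, -0.8198, 0.1321]
orientation: [1.947, -2.458, 0.07]
ft_force: [0.4, -0.5, -0.0]
opening: 0.0853
[-1.101  1.304  0.088  0.004  1.705  0.702] [ 0.50638485 -0.81977781  0.1320605 ]
(array([-0.032 , -0.0316, -0.0005]), array([-556.8,   64.8,   77.5]))
```

View pics/c1.png

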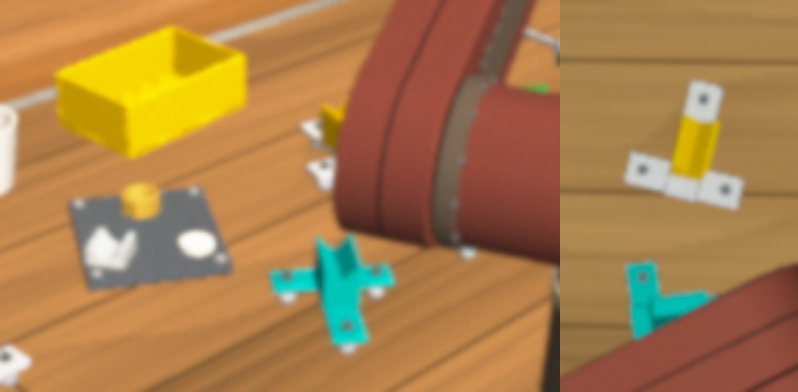

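I got a sign wrong when projecting the shift, so the arm overshot to the right. No contact force showed. I'll use the helper's tool-frame numbers from here, and retreat up and inward first.

Run:
```python
from h import *;from plant import env
s=env.state()
for p in((.40,-.68,.25),(.5728,-.2663,.15)): print(goto(s,p,-103.2))
```

```text
(array([-0.0315, -0.0309, -0.0003]), array([-107.7,  131.7, -126.3]))
(array([-0.0315, -0.0309, -0.0003]), array([-552.8,   61. ,  -37.7]))
```

```bash
python3 -m jog '[-0.0315,-0.031,0,-108,132,-126,100, -0.0315,-0.031,0,-108,132,-126,100, -0.0315,-0.031,0,-108,132,-126,100, -0.0315,-0.031,0,-108,132,-126,100, -0.0315,-0.031,0,-553,61,-38,100, -0.0315,-0.031,0,-553,61,-38,100, -0.0315,-0.031,0,-553,61,-38,100, -0.0315,-0.031,0,-553,61,-38,100, -0.0315,-0.031,0,-553,61,-38,100, -0.0315,-0.031,0,-553,61,-38,100, -0.0315,-0.031,0,-553,61,-38,100, -0.0315,-0.031,0,-553,61,-38,100, -0.0315,-0.031,0,-553,61,-38,100, -0.0315,-0.031,0,-553,61,-38,100, -0.0315,-0.031,0,-553,61,-38,100, -0.0315,-0.031,0,-553,61,-38,100, -0.0315,-0.031,0,-553,61,-38,100]' 80
python3 - <<'E'
from h import *;from plant import env;import pickle
s=env.state();print(s["q"].round(3),s["tcp_pos"])
print(goto(s,(.5728,-.2663,.035),-103.2))
d={n:env.camera(n) for n in("top","side")};pickle.dump(d,open("c2.pkl","wb"))
cv2.imwrite("pics/c2.png",cv2.cvtColor(np.hstack([d["side"]["pixels"][:,150:470],d["top"]["pixels"][:,190:]]),cv2.COLOR_RGB2BGR))
E
```

```text
time_s: 3.5
tcp_pos: [0.5729, -0.2678, 0.1511]
orientation: [-1.949, 2.463, -0.002]
ft_force: [-0.8, -0.5, 0.6]
opening: 0.0854
[-0.562  0.302  1.583 -0.     1.255  1.241] [ 0.57287187 -0.26776985  0.15106026]
(array([-0.0013, -0.0008, -0.0015]), array([ -1.5,   0.6, 116.1]))
```

View pics/c2.png

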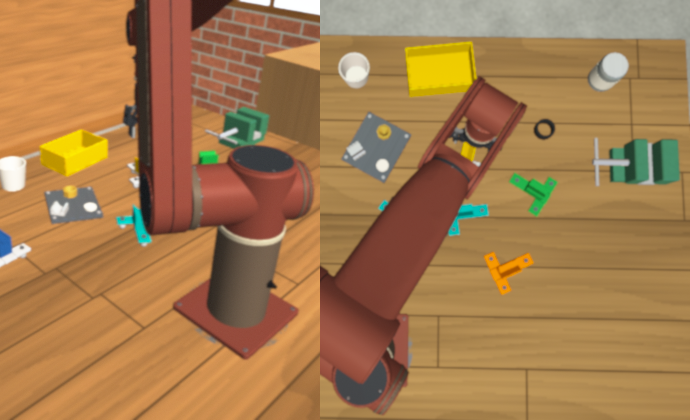

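The vice and the other parts haven't moved, and the gripper is over the yellow cradle. I'll descend and grip.

```bash
python3 -m jog '[0,0,0,-1.5,0.6,30,100, 0,0,0,-1.5,0.6,60,100, 0,0,0,-1.5,0.6,85,100, 0,0,0,-1.5,0.6,100,100, 0,0,0,-1.5,0.6,110,100, 0,0,0,-1.5,0.6,116,100, 0,0,0,-1.5,0.6,116,100, 0,0,0,-1.5,0.6,116,60, 0,0,0,-1.5,0.6,116,40, 0,0,0,-1.5,0.6,116,30, 0,0,0,-1.5,0.6,116,20, 0,0,0,-1.5,0.6,116,10, 0,0,0,-1.5,0.6,116,10, 0,0,0,-1.5,0.6,116,10, 0,0,0,-1.5,0.6,116,10]' 80
```

```text
time_s: 5.1
tcp_pos: [0.5733, -0.2667, 0.0358]
orientation: [-1.948, 2.463, -0.004]
ft_force: [-0.1, 0.4, 6.6]
opening: 0.0353
```

```bash
python3 -m jog '[0,0,0,0,0,-5,10, 0,0,0,0,0,-20,10, 0,0,0,0,0,-50,10, 0,0,0,0,0,-80,10, 0,0,0,0,0,-95,10, 0,0,0,0,0,-95,10, 0,0,0,0,0,-95,10]' 80
python3 - <<'E'
from h import *;from plant import env
s=env.state();print(goto(s,(.5853,.009,.131),-103.2-14.8))
E
```

```text
time_s: 5.8
tcp_pos: [0.5725, -0.2662, 0.13]
orientation: [-1.948, 2.464, -0.002]
ft_force: [-0.3, 0.6, -6.1]
opening: 0.0354
(array([-0.0016, -0.0004,  0.2561]), array([-270.8,   50.9,   -1.3]))
```

```bash
python3 -m jog '[0,0,0.04,-25,5,-1,10, 0,0,0.08,-65,12,-1,10, 0,0,0.12,-110,20,-1,10, 0,0,0.16,-155,29,-1,10, 0,0,0.2,-200,38,-1,10, 0,0,0.24,-240,45,-1,10, 0,0,0.256,-262,49,-1,10, 0,0,0.256,-271,51,-1,10, 0,0,0.256,-271,51,-1,10, 0,0,0.256,-271,51,-1,10, 0,0,0.256,-271,51,-1,10, 0,0,0.256,-271,51,-1,10]' 80
python3 - <<'E'
from h import *;from plant import env;import pickle
s=env.state();print(s["q"].round(3))
d={n:env.camera(n) for n in("top","side")};pickle.dump(d,open("c3.pkl","wb"))
cv2.imwrite("pics/c3.png",cv2.cvtColor(np.hstack([cv2.resize(d["side"]["pixels"][110:240,160:290],(520,520),interpolation=2),cv2.resize(d["top"]["pixels"][90:220,205:275],(280,520),interpolation=2)]),cv2.COLOR_RGB2BGR))
E
```

```text
time_s: 7.0
tcp_pos: [0.5853, 0.0079, 0.1306]
orientation: [-1.616, 2.694, -0.002]
ft_force: [0.1, 0.3, -4.5]
opening: 0.0354
[-1.210e-01  2.170e-01  1.727e+00 -1.000e-03  1.196e+00  1.941e+00]
```

View pics/c3.png

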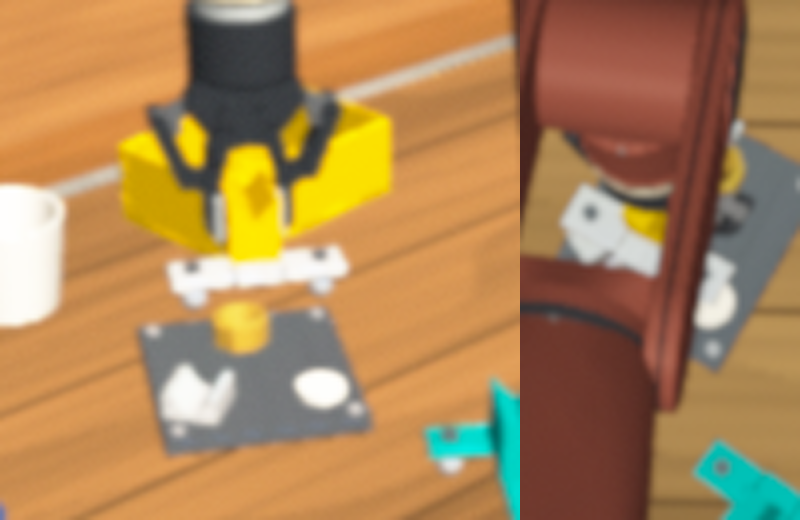

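Run:
```python
from h import *;import pickle
from plant import env
def bright(c,u,v,r=3,thr=15):
    g=c["pixels"].astype(float).min(2);u0,v0=int(round(u)),int(round(v))
    w=g[v0-r:v0+r+1,u0-r:u0+r+1];w=np.clip(w-np.median(w)-thr,0,None);Y,X=np.mgrid[-r:r+1,-r:r+1]
    return np.array([u0+(w*X).sum()/w.sum(),v0+(w*Y).sum()/w.sum()])
def cen(c,cond,box):
    u0,v0,u1,v1=box;M=cv2.moments(cond[v0:v1,u0:u1].astype(np.uint8),True);return np.array([u0+M['m10']/M['m00'],v0+M['m01']/M['m00']])
t=pickle.load(open("c0.pkl","rb"))["top"];s=pickle.load(open("c3.pkl","rb"))["side"]
k=85/385
T=[(205+(x-385)*k,105+y*k) for x,y in((541,50),(708,140),(603,327),(434,235))]
S=[(160+x/4,110+y/4) for x,y in((152,331),(317,314),(356,409),(179,431))]
for n,c,L in(("top",t,T),("side",s,S)):
    W=np.array([ray(c,bright(c,*p,r=2),.012)[:2] for p in L])
    e=[np.degrees(np.arctan2(*(W[1]-W[0])[::-1]))+90]
    m=W.mean(0);fw=(W[0]+W[1]-W[2]-W[3]);yaw=np.degrees(np.arctan2(fw[1],fw[0]));lt=W[0]+W[3]-W[1]-W[2]
    print(n,"screws",(W*1e3).round(1).tolist(),"ctr",(m*1e3).round(1),"yaw",yaw,np.degrees(np.arctan2(lt[1],lt[0]))-90, np.linalg.norm(fw)*500,np.linalg.norm(lt)*500)
    p=c["pixels"].astype(int);box=(245,158,260,174) if n=="top" else (231,198,249,213)
    f=ray(c,cen(c,p.min(2)>185,box),.019)[:2];print(" flat",(f*1e3).round(1))
# brass in side: bottom of cup ring? rim ellipse by extents
hs=cv2.cvtColor(s["pixels"],cv2.COLOR_RGB2HSV);bm=(hs[...,0]>15)&(hs[...,0]<32)&(hs[...,1]>140)
u0,v0,u1,v1=(210,183,232,200);ys,xs=np.nonzero(bm[v0:v1,u0:u1]);print("brass",xs.min()+u0,xs.max()+u0,ys.min()+v0,ys.max()+v0,cen(s,bm,(u0,v0,u1,v1)))
print(" cone side",ray(s,cen(s,bm,(u0,v0,u1,v1)),.023)[:2]*1e3)
D=[dot(s,207.4,176.6,2),dot(s,239.9,173.8,2)];print(D)
W=[ray(s,p,.1248)[:2] for p in D];print("feet side",(np.array(W)*1e3).round(1), "sep",np.linalg.norm(W[0]-W[1])*1e3,"yaw",np.degrees(np.arctan2(*(W[0]-W[1])[::-1]))-90)
t3=pickle.load(open("c3.pkl","rb"))["top"];p=dot(t3,205+(591-520)/4,90+213/4,2);print("left foot top",p,ray(t3,p,.1248)[:2]*1e3)
th=np.radians(-28);R=np.array([[np.cos(th),-np.sin(th)],[np.sin(th),np.cos(th)]])
print("pred",((F@R.T+[.5853,.0079])*1e3).round(1).tolist())
```

```text
top screws [[690.8, 26.7], [630.7, -86.4], [503.4, -18.7], [563.5, 94.7]] ctr [597.1   4.1] yaw -28.068098913472614 -27.954054282578547 144.22355334382826 128.20929915663794
 flat [538.  -15.8]
side screws [[691.0, 27.7], [631.6, -85.7], [505.3, -19.1], [565.5, 94.0]] ctr [598.3   4.2] yaw -27.829423024537157 -27.80790336202272 142.361051399772 128.06200760260668
 flat [533.7 -11.7]
brass 212 226 184 197 [219.66470588 190.24117647]
 cone side [642.82625471 -19.85142455]
[array([207.38367347, 175.85714286]), array([239.33901515, 172.79545455])]
feet side [[585.7  61.4]
 [542.4 -17.7]] sep 90.29678570853314 yaw -28.71341370009239
left foot top [222.18574109 142.76172608] [579.86109129  63.2973349 ]
pred [[638.3, -20.3], [579.9, 61.7], [537.7, -17.7]]
```

Base yaw is −28.0° in both views. The top view puts the held cradle within about 1 mm of home, while the side view says about 4 mm forward (its dots are small and oblique). Both are inside the seats' capture range, so I'll correct by 1 mm and lower to the rims.

```bash
python3 -m jog '[0,0,0,-0.7,1,10,10, 0,0,0,-0.7,1,25,10, 0,0,0,-0.7,1,40,10, 0,0,0,-0.7,1,50,10, 0,0,0,-0.7,1,56,10, 0,0,0,-0.7,1,58,10, 0,0,0,-0.7,1,58,10, 0,0,0,-0.7,1,58,10]' 80
python3 - <<'E'
from h import *;from plant import env;import pickle
d={n:env.camera(n) for n in("top","side")};pickle.dump(d,open("c4.pkl","wb"))
cv2.imwrite("pics/c4.png",cv2.cvtColor(np.hstack([cv2.resize(d["side"]["pixels"][130:230,180:280],(600,600),interpolation=2),cv2.resize(d["top"]["pixels"][110:190,212:238],(195,600),interpolation=2)]),cv2.COLOR_RGB2BGR))
E
```

```text
time_s: 7.9
tcp_pos: [0.5854, 0.0093, 0.0733]
orientation: [-1.616, 2.692, -0.004]
ft_force: [0.5, -0.2, -4.3]
opening: 0.0359
```

View pics/c4.png

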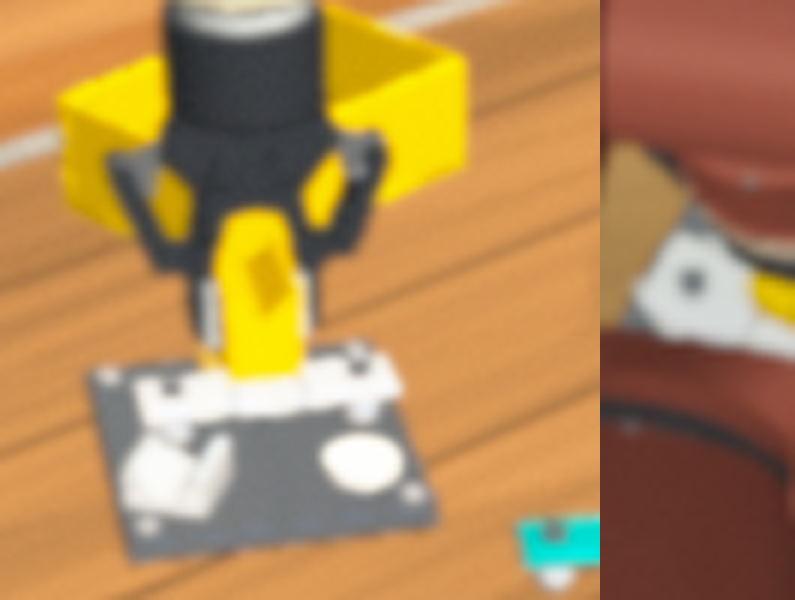

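Run:
```python
from h import *;import pickle
d=pickle.load(open("c4.pkl","rb"));s=d["side"]
th=np.radians(-28);R=np.array([[np.cos(th),-np.sin(th)],[np.sin(th),np.cos(th)]])
G=(F@R.T+[.5855,.0095])
for i,(b,q) in {2:((362,408),(360,367)),1:((178,430),(173,386))}.items():
    f=lambda p:(p[0]+.5)/6-.5+np.array([180,0])[0]
    pb=np.array([180+b[0]/6-.4,130+b[1]/6-.4]);pq=np.array([180+q[0]/6-.4,130+q[1]/6-.4])
    print(i,"ball seen",pb.round(1),"pred",proj(s,[*G[i],.0465]).round(1),"dot seen",pq.round(1),"pred",proj(s,[*G[i],.0675]).round(1), "on plane",(ray(s,pq,.0675)[:2]-G[i])*1e3@R)
t=d["top"];p=dot(t,212+(692-600)*26/195-.4,110+282*80/600-.4,2);print("top left foot err base frame mm",((ray(t,p,.0675)[:2]-G[1])*1e3)@R)
# screws predicted side to see side-camera bias
print("screw side bias", proj(s,[.5971,.0041,.012])-proj(s,[.5983,.0042,.012]))
```

```text
2 ball seen [239.9 197.6] pred [240.3 197.4] dot seen [239.6 190.8] pred [240.2 191.1] on plane [2.34268774 1.33781532]
1 ball seen [209.3 201.3] pred [209.4 200.9] dot seen [208.4 193.9] pred [209.  194.6] on plane [3.88028076 1.09760308]
top left foot err base frame mm [-0.28593999  0.99960829]
screw side bias [0.27230567 0.14697727]
```

```bash
python3 -m jog '[0,0,0,-0.3,1,3,10, 0,0,0,-0.3,1,6,10, 0,0,0,-0.3,1,8,10, 0,0,0,-0.3,1,10,10, 0,0,0,-0.3,1,12,10, 0,0,0,-0.3,1,13,10, 0,0,0,-0.3,1,13,10]' 40
```

```text
time_s: 8.7
tcp_pos: [0.5846, 0.01, 0.0603]
orientation: [-1.616, 2.693, -0.003]
ft_force: [0.3, 0.4, -5.1]
opening: 0.0356
```

```bash
python3 -m jog '[0,0,0,0,0,1,10, 0,0,0,0,0,2,10, 0,0,0,0,0,3,10, 0,0,0,0,0,3,10]' 40
```

```text
time_s: 9.1
tcp_pos: [0.5849, 0.0098, 0.0574]
orientation: [-1.615, 2.692, -0.004]
ft_force: [1.1, -0.6, -4.6]
opening: 0.0355
```

```bash
python3 -m jog '[0,0,0,0,0,0.5,10, 0,0,0,0,0,1,10, 0,0,0,0,0,1.5,10, 0,0,0,0,0,1.5,10]' 40
```

```text
time_s: 9.5
tcp_pos: [0.5854, 0.0095, 0.0562]
orientation: [-1.615, 2.692, -0.006]
ft_force: [1.2, -1.8, -4.2]
opening: 0.0353
```

```bash
python3 -m jog '[0,0,0,0,0,0.5,10, 0,0,0,0,0,1,10, 0,0,0,0,0,1,10]' 40
```

```text
time_s: 9.8
tcp_pos: [0.5857, 0.0091, 0.0554]
orientation: [-1.615, 2.692, -0.007]
ft_force: [0.8, -3.7, -3.0]
opening: 0.0354
```

```bash
python3 -m jog '[0,0,0,0.5,-0.5,0.5,10, 0,0,0,0.5,-0.5,1,10, 0,0,0,0.5,-0.5,1.2,10, 0,0,0,0.5,-0.5,1.2,10]' 30
```

```text
time_s: 10.2
tcp_pos: [0.5861, 0.0084, 0.0548]
orientation: [-1.615, 2.691, -0.007]
ft_force: [-1.6, -1.9, 4.4]
opening: 0.0356
```

```bash
python3 -m jog '[0,0,0,0,0,0.4,10, 0,0,0,0,0,0.8,10, 0,0,0,0,0,0.8,10]' 20
python3 - <<'E'
from plant import env
s=env.state();print(s["moment"].round(2),s["ft_force"].round(1),s["tcp_pos"])
E
```

```text
time_s: 10.5
tcp_pos: [0.5862, 0.0084, 0.0548]
orientation: [-1.615, 2.691, -0.008]
ft_force: [-4.4, -0.9, 8.2]
opening: 0.0359
[-0.48  0.82 -0.06] [-4.4 -0.9  8.2] [0.58623398 0.00837594 0.05476615]
```

The TCP has stopped at z = 54.8 mm, exactly the expected home height, and only gentle force is building. I'll release and look.

```bash
python3 -m jog '[0,0,0,0,0,-0.3,46, 0,0,0,0,0,-0.3,52, 0,0,0,0,0,-0.3,65, 0,0,0,0,0,-0.3,80, 0,0,0,0,0,-0.3,100, 0,0,0,0,0,-0.3,100, 0,0,0,0,0,-0.3,100, 0,0,0,0,0,-0.3,100, 0,0,0,0,0,-20,100, 0,0,0,0,0,-50,100, 0,0,0,0,0,-90,100, 0,0,0,0,0,-130,100, 0,0,0,0,0,-130,100, 0,0,0,0,0,-130,100]' 20
python3 - <<'E'
from h import *;from plant import env
print(goto(env.state(),(.42,-.35,.25),-118))
E
```

```text
time_s: 11.9
tcp_pos: [0.5865, 0.0086, 0.1863]
orientation: [-1.614, 2.689, -0.011]
ft_force: [-0.2, -0.3, -0.6]
opening: 0.0854
(array([-0.0087,  0.0011, -0.0011]), array([394.7, -22.4, -64. ]))
```

```bash
python3 -m jog '[0,0,0,40,-2,-30,100, 0,0,0,90,-5,-64,100, 0,0,0,140,-8,-64,100, 0,0,0,190,-11,-64,100, 0,0,0,240,-14,-64,100, 0,0,0,290,-17,-64,100, 0,0,0,340,-20,-64,100, 0,0,0,380,-22,-64,100, 0,0,0,394,-22,-64,100, 0,0,0,394,-22,-64,100, 0,0,0,394,-22,-64,100, 0,0,0,394,-22,-64,100, 0,0,0,394,-22,-64,100, 0,0,0,394,-22,-64,100]'
python3 - <<'E'
from h import *;from plant import env;import pickle
d={n:env.camera(n) for n in("top","side")};pickle.dump(d,open("c5.pkl","wb"))
cv2.imwrite("pics/c5.png",cv2.cvtColor(np.hstack([cv2.resize(d["side"]["pixels"][150:230,185:265],(400,400),interpolation=2),cv2.resize(d["top"]["pixels"][107:187,205:285],(400,400),interpolation=2)]),cv2.COLOR_RGB2BGR))
E
```

```text
time_s: 13.3
tcp_pos: [0.4207, -0.3482, 0.25]
orientation: [-1.616, 2.688, -0.011]
ft_force: [-0.1, 0.0, 0.5]
opening: 0.0855
```

View pics/c5.png

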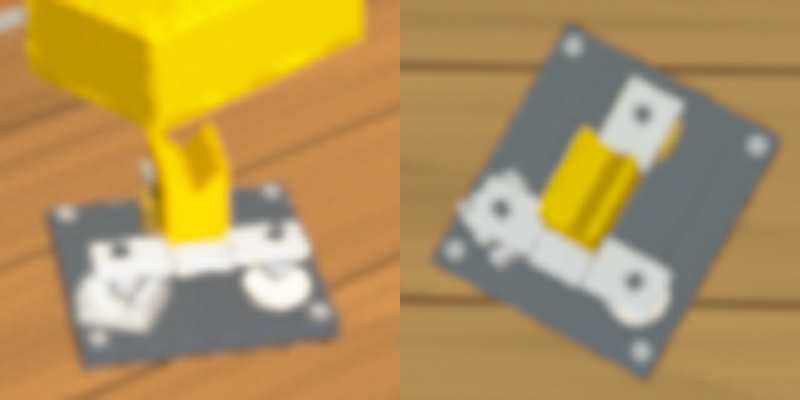

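Run:
```python
from h import *;import pickle
d=pickle.load(open("c5.pkl","rb"));t,s=d["top"],d["side"]
D=[dot(t,205+x/5-.4,107+y/5-.4,2) for x,y in((242,114),(101,208),(234,282))]
for z in(.049,.053):
    W=np.array([ray(t,p,z)[:2] for p in D]);th,o,r=fit(F,W);print(z,np.degrees(th),o*1e3,"res",r*1e3,"sides",[np.linalg.norm(W[i]-W[i-1])*1e3 for i in range(3)])
S=[(185+x/5-.4,150+y/5-.4) for x,y in((120,249),(275,231))]
for p,q in zip(D[1:],S):
    q2=dot(s,*q,2);P=[c["camera_matrix"]@np.linalg.inv(c["cam_to_world"])[:3] for c in(t,s)]
    for qq in(q,q2): X=cv2.triangulatePoints(P[0],P[1],np.array(p,float),np.array(qq,float)).ravel();print("tri",X[:3]/X[3]*1e3)
d0=pickle.load(open("c0.pkl","rb"))
a,b=d0["top"]["pixels"].astype(int)[140:195,115:175],t["pixels"].astype(int)[140:195,115:175];print("blue diff",abs(a-b).max())
```

```text
0.049 -28.04047658571121 [586.29199434   9.80379819] res [0.01583254 0.08684628 0.07332149] sides [np.float64(100.62757020973855), np.float64(100.67401023836388), np.float64(90.15718765816919)]
0.053 -28.040476585711215 [585.39548794   9.52061992] res [0.16612944 0.07605681 0.10912589] sides [np.float64(100.35933696330584), np.float64(100.40565320120831), np.float64(89.91686430459522)]
tri [581.0599133   64.04419328  51.1513282 ]
tri [580.80643198  64.31917128  55.41833022]
tri [538.7645511  -15.41862418  51.50806753]
tri [538.05435387 -15.54780201  55.70447112]
blue diff 7
```

Run:
```python
from plant import env
print(env.hand_in(),env.state()["time_s"])
```

```text
the job is handed in; nothing more can be done
the job is handed in; nothing more can be done
```

The yellow cradle is seated on the jig base with its nose foot in the brass cone and the other two feet in the groove and on the white flat. I lowered it gently, released it and backed the arm well clear. The job was handed in at about 13.4 s.

**Seating:**
- The arm stopped at the expected home height (TCP z = 54.8 mm) with about 8 N of contact force.
- From the top view, the three plate dots fit the home plane (z = 49 mm) to within 0.1 mm. Yaw is −28.04°, against −28.0° for the base.
- The dot spacings of 100.6, 100.7 and 90.2 mm match a level cradle (100.6, 100.6 and 90.0 mm).

**Blue cradle:** it is unchanged in the top image.

**What went wrong or disagreed:**
- My first move went the wrong way because of a sign error and ended near the green vice. No contact force showed, and the vice had not moved in the next picture.
- The side view disagreed with the top view by about 2–4 mm before lowering.
- In the final check, triangulated heights for the two rear dots came out at 51–56 mm instead of 49 mm. The left and right dots agreed to about 0.4 mm. I put the offset down to coarse dot reading in the side view and calibration error.

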